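Gather the measured spacers in the tote corner that the inspector's marker calls for

TASK

The marker standing on the white place of the flat blue board gives the inspector's verdict on the batch: pick up the grey tote by its carrying bar, lift it well clear of everything (about 10 cm) over the middle of the table and tilt it down towards its corner of that same colour, some 35 degrees, until all three brass spacers have slid together into that corner. Finish while holding the tote up in the gripper, still tilted and at rest, with the spacers gathered there: do not put it down or let go. Do not touch the spacers with the gripper, and leave the markers and everything else on the table where they are.

Things in the scene. Friction and masses are not known exactly. Their poses are not given: they have to be found in the camera images.
- tote: Small open grey plastic parts tote, 180 mm along its x, 130 mm along its y, 45 mm high, walls and floor 4 mm thick, about 0.3 kg empty, with a fixed black carrying bar over its middle. Origin: centre of its underside; z up out of the mouth. The corner at its +x +y is marked green (floor patch, rim and outside), the corner at its -x -y red; the other two are plain.
- handle (a point): Centre of the tote's straight black carrying bar, 109 mm above the tote's underside. The bar runs along the tote's x for its whole length, 14 mm wide (tote's y) and 18 mm high (100 to 118 mm above the underside), on a flat steel post at either end; below it is free down to the spacers. Grip it across its 14 mm, from above, near its middle.
- green_corner (a point): The green corner of the tote: where its floor's top face meets the two inner walls, at tote x +86, y +61, z +4 mm.
- red_corner (a point): The red corner of the tote: the same point at tote x -86, y -61, z +4 mm.
- board: Fixed flat blue slab 100 (x) x 200 (y) x 10 mm high with two places: white at its +y end, black at its -y end. Origin: centre of its underside.
- white_place (a point): Centre of the white 80 mm square on top of the board (board y +48 mm, 10 mm up). The marker standing here shows the inspector's verdict.
- black_place (a point): Centre of the black 80 mm square on top of the board (board y -48 mm, 10 mm up), where the marker not in use is parked.
- green_marker: Loose green pawn-shaped marker, 42 mm wide at the foot, 48 mm high, standing on one of the board's places. Origin: centre of its underside.
- red_marker: Loose red pawn-shaped marker of the same shape, on the board's other place. Origin: centre of its underside.
- micrometer: Loose micrometer with a green C frame lying flat, about 60 x 140 mm, 16 mm high; a bystander. Origin near the middle of its spindle, at the table.
- ring_gauge: Loose steel ring gauge, 60 mm across, 18 mm high; a bystander. Origin: centre of its underside.
- gauge_case: Loose wooden gauge-block case 110 x 70 x 35 mm; a bystander. Origin: centre of its underside.
- cleaner_jar: Loose amber jar, 56 mm across, 75 mm high; a bystander. Origin: centre of its underside.
- tweezers: Loose steel tweezers lying flat along their x, 140 mm long, 8 mm high; a bystander. Origin: middle, at the table.
- spacer0: Loose brass spacer, a flat disc 22 mm across and 12 mm high, about 30 g, lying on the tote's floor. Origin: centre of its underside. Slippery on the tote: it starts to slide at roughly 11 to 17 degrees of slope; in a tilt towards a corner it also rubs on the walls, so some 35 degrees are needed to bring all of them home.
- spacer1: Loose brass spacer, a flat disc 22 mm across and 12 mm high, about 30 g, lying on the tote's floor. Origin: centre of its underside. Slippery on the tote: it starts to slide at roughly 11 to 17 degrees of slope; in a tilt towards a corner it also rubs on the walls, so some 35 degrees are needed to bring all of them home.
- spacer2: Loose brass spacer, a flat disc 22 mm across and 12 mm high, about 30 g, lying on the tote's floor. Origin: centre of its underside. Slippery on the tote: it starts to slide at roughly 11 to 17 degrees of slope; in a tilt towards a corner it also rubs on the walls, so some 35 degrees are needed to bring all of them home.

How it is judged:
On the way:
1. the tote is gripped and lifted clear of the table (contact force between the fingers and tote above 2 N and height (world z) of each of green_corner, red_corner above 0.03 m), for 0.2 s.
At the end, for the whole second after the job is handed in: The tote hangs in the fingers alone, at rest, tilted 17 to 60 degrees (7 or more on each axis) towards the corner coloured like the marker on the white place, that corner over 60 mm up, bar within 0.4 m of the middle line; all three spacers lie still within 68 mm of it (((horizontal distance between green_marker and white_place below 0.04 m and height (world z) of green_corner above 0.06 m and angle between tote's own x axis and vertical above 1.6908 rad and angle between tote's own y axis and vertical above 1.6908 rad and distance between each of spacer0, spacer1, spacer2 and green_corner below 0.068 m) or (horizontal distance between red_marker and white_place below 0.04 m and height (world z) of red_corner above 0.06 m and angle between tote's own x axis and vertical below 1.4508 rad and angle between tote's own y axis and vertical below 1.4508 rad and distance between each of spacer0, spacer1, spacer2 and red_corner below 0.068 m)) and angle between tote's own z axis and vertical between 0.3 and 1.05 rad and contact force between the fingers and tote above 3 N and linear speed of each of tote, spacer0, spacer1, spacer2 below 0.03 m/s and angular speed of tote below 0.15 rad/s and contact force between tote and board below 0.2 N and contact force between tote and micrometer below 0.2 N and contact force between tote and ring_gauge below 0.2 N and contact force between tote and gauge_case below 0.2 N and contact force between tote and cleaner_jar below 0.2 N and contact force between tote and tweezers below 0.2 N and contact force between tote and green_marker below 0.2 N and contact force between tote and red_marker below 0.2 N and world y of handle between -0.4 and 0.4 m); the arm keeps its last pose, push and grip.
It fails at once if a marker or a bystander is displaced by more than 20 mm (distance of any of micrometer, ring_gauge, gauge_case, cleaner_jar, tweezers, green_marker, red_marker from where it was at the start of the episode above 0.02 m).
It fails at once if the gripper touches a spacer (contact force between the fingers and spacer0 above 0.5 N or contact force between the fingers and spacer1 above 0.5 N or contact force between the fingers and spacer2 above 0.5 N).
It fails at once if a spacer leaves the tote (distance between any of spacer0, spacer1, spacer2 and tote above 0.14 m).
It also fails if it takes over 38 s, if anything falls off the work surface, if the arm or the gripper's body presses on something with over 40 N, if the wrist force passes 120 N, or if a joint passes its speed limit or range.

ROBOT

A 6-joint arm with a two-finger parallel gripper is mounted at the origin on the work surface. World frame = base frame: x ahead of the robot, y to its left, z up, the work surface at z = 0. Lengths are in m, angles in rad, forces in N, time in s.
With the tool pointing down it reaches from about 0.425 to 0.95 m from the base axis. Payload 3.5 kg.
Tool frame: the origin (TCP) lies midway between the tips of the shut fingers; the grasp point (between the pads) lies 19 mm behind it; z points along the fingers, y is the line along which they close (so a half turn about z gives the same grasp; the last joint's range is limited). The gripper opens to 85 mm and grips with 20 to 120 N. Pads are 22 mm wide; open, the fingers measure 114 mm over their backs; the gripper's body (76 mm by 85 mm) begins 54 mm behind the grasp point. The pads swing forward as they close: fully open they stand 13 mm farther back than shut.
Start: joints at [-1.441, 0.286, 1.577, -0, 1.279, -0.15], TCP at [0.186, -0.649, 0.231] pointing down, gripper open.
Joint ranges: [-2.77, 2.77], [-0.9, 2.22], [0.21, 2.48], [-1.53, 4.67], [0.24, 2.81], [-2.84, 2.84]. Speed limits (rad/s): [2.79, 2.79, 3.14, 3.14, 3.14, 3.14].

INTERFACE

Orientations are given as a 3x3 rotation matrix whose columns are the frame's x, y, z axes.
In Python, from cell import env, capture, calibration, get_obs gives the robot as it stands (env), with the cameras as plain functions and the readings as plain functions.
- The arm moves only by the shell command python3 steer.py 'ROWS' [OPENING] [FORCE]. ROWS is rows parted by semicolons, their numbers by spaces, 1 to 5 of them, each of 6 numbers: dx, dy, dz in m, then a rotation vector rx, ry, rz in rad; each row is the pose to reach, as a shift and turn from the pose commanded when the command began, along the tool's axes at that moment; what a row does not reach only later rows make up. A row lasts 1/12 s, in which the tool goes at most 0.0417 m and 0.125 rad, less where a joint would pass 70% of its speed; a pose out of reach is approached as far as the arm can. OPENING is the opening from 0.0 (shut) to 1.0 (fully open), set as the command begins (- or left out keeps the last). The fingers move at their own pace and stop on an object; FORCE is the grip in N (left out, the last holds). Time passes only in rows, so rows that do not move let the fingers close. It prints the time, the measured TCP pose, the force, the opening and the grip force at its end.
- get_obs(): the state, without advancing time (a new reading comes with each control period).
- capture(name): name is "side" or "top" or "wrist"; returns (picture, depth): 384x512x3 uint8, blue, green, red; 384x512 float32, m along the optical axis (not along the pixel's ray), 0 where there is no reading.
- calibration(name): a dict with "mtx" (3x3 intrinsics, pixels), "position" and "attitude" of the camera in the world. Camera axes: x right, y down, z forward; pixel columns grow to the right and rows downward; lengths in m; the calibration is good to about 2 mm. A picture is of the moment at which its call begins: read the wrist's pose just before it. calibration takes no time and is no camera call; for the wrist camera it gives the pose at the moment of the call.
- env.hand_in(): hands the job in; it is judged then, once.
The state is a dict: "clock": time; "joint_pos": joint angles; "qvel": joint speeds; "effort": joint torques, N m; "tool_pos": TCP position; "ee_rot": TCP orientation; "ft_force": force on the tool from outside, world axes, zero at the start; "torque": the same for the moment, N m; "finger_gap": opening from 0.0 (shut) to 1.0 (fully open); "grasp_force": force on a finger pad.
Only numpy, scipy, OpenCV 4.12 (cv2) and the standard library are available. Lean on these libraries where they do the work, as an engineer would, in place of code of your own. Each camera call takes 0.05 s, during which the arm holds its last target. There are 200 camera calls.

## Working session

There is one attempt and no reset: what is moved stays moved. The work goes in short steps, Python scripts to look and compute and a shell command to move; the robot and the scene stay as the last step left them, time stands still between calls to the robot, and variables do not carry over. Pictures are saved under pics/ and viewed, at most 10 in all, crops included, and the job is handed in when it is done.

```bash
ls; mkdir -p pics
cat > h.py <<'E'
import numpy as np, cv2
from cell import env, capture, calibration, get_obs
def shot(n,f):
    c=calibration(n); p,d=capture(n)
    cv2.imwrite(f'pics/{f}.png',p); np.savez(f'pics/{f}.npz',d=d,K=np.array(c['mtx']),t=np.array(c['position']),R=np.array(c['attitude']))
    return p,d
def px(f,u,v,z=None):
    a=np.load(f'pics/{f}.npz'); r=np.linalg.inv(a['K'])@[u,v,1.]
    R=a['R']; 
    w=R@r
    if z is None: return a['t']+w*a['d'][int(v),int(u)]
    return a['t']+w*(z-a['t'][2])/w[2]
E
python3 - <<'E'
from h import *
for n in('top','side'): 
    p,d=shot(n,n+'1'); c=calibration(n); print(n,c)
E
```

```text
cell.py
pics
steer.py
top {'mtx': array([[390.35917492,   0.        , 260.39155346],
       [  0.        , 390.35917492, 188.89435923],
       [  0.        ,   0.        ,   1.        ]]), 'position': array([0.4604322 , 0.01564203, 1.1974276 ]), 'attitude': array([[-0.02396164, -0.99634403,  0.08200253],
       [-0.99950906,  0.0255323 ,  0.01815893],
       [-0.02018626, -0.08152716, -0.99646668]])}
side {'mtx': array([[365.5652729 ,   0.        , 262.97778411],
       [  0.        , 365.5652729 , 197.23273037],
       [  0.        ,   0.        ,   1.        ]]), 'position': array([0.35495723, 0.67437911, 0.71974965]), 'attitude': array([[-0.95169294, -0.22212679,  0.21199114],
       [-0.30673624,  0.6564935 , -0.68915105],
       [ 0.01390811, -0.72088555, -0.69291456]])}
```

View pics/top1.png

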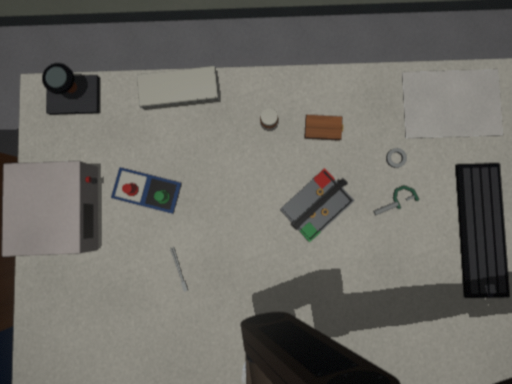

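View pics/side1.png

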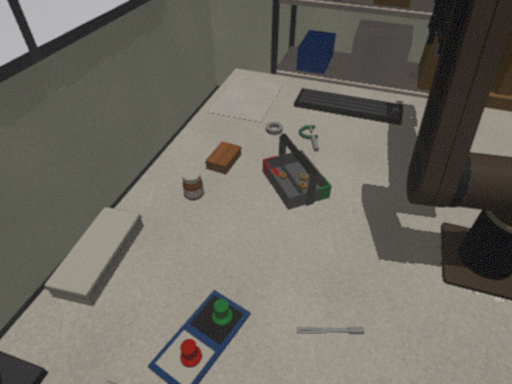

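The top view shows the red marker on the white place (130,188) and the green one on the black place (163,195), so the verdict is red. The tote is near (317,204), its bar runs from about (293,225) to (345,182), its red corner is at (325,178) and its green corner at (309,233). I'll enlarge the tote in both views.

Run:
```python
from h import *
a=cv2.imread('pics/top1.png')[160:250,270:365]; b=cv2.imread('pics/side1.png')[125:215,250:345]
f=lambda i:cv2.resize(i,None,fx=4.2,fy=4.2,interpolation=cv2.INTER_CUBIC)
cv2.imwrite('pics/crop1.png',np.clip(np.hstack([f(a),f(b)])*1.3,0,255).astype('uint8'))
o=get_obs();print(o['tool_pos'],o['ee_rot'],o['finger_gap'])
```

```text
[ 0.18639033 -0.64811147  0.23003125] [[ 9.61105183e-01  2.76182466e-01 -2.68620597e-04]
 [ 2.76182380e-01 -9.61102754e-01  2.18827186e-03]
 [ 3.46190323e-04 -2.17734770e-03 -9.99997570e-01]] 0.9995168219005023
```

View pics/crop1.png

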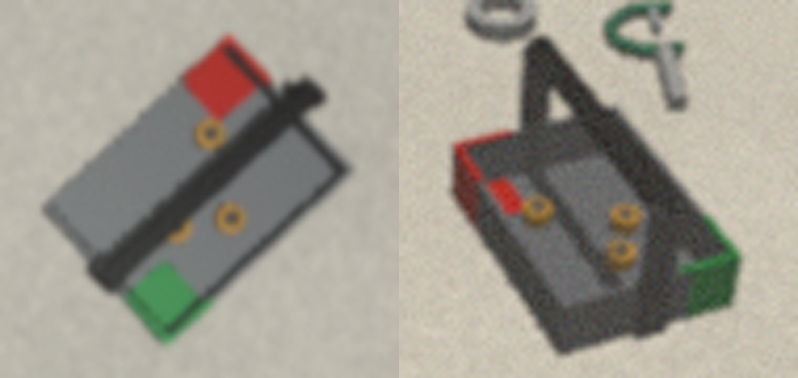

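Run:
```python
from h import *
def tri(p,q):
    A=[];b=[];
    rs=[]
    for f,(u,v) in(('top1',p),('side1',q)):
        a=np.load(f'pics/{f}.npz');w=a['R']@np.linalg.inv(a['K'])@[u,v,1.];w/=np.linalg.norm(w)
        P=np.eye(3)-np.outer(w,w);A.append(P);b.append(P@a['t'])
    A_=np.vstack(A);B=np.hstack(b);x,r,_,_=np.linalg.lstsq(A_,B,rcond=None);return x,np.sqrt(r)
T=lambda x,y:(270+x/4.2-.4,160+y/4.2-.4); S=lambda x,y:(250+(x-399)/4.2-.4,125+y/4.2-.4)
for n,p,q in(('bar-far',T(310,92),S(541,48)),('bar-near',T(103,275),S(658,215)),('red rim',T(229,37),S(455,147)),('green rim',T(165,340),S(738,258))): print(n,*tri(p,q))
for n,u,v,z in(('barA',*T(310,92),.118),('barB',*T(103,275),.118),('red',*T(229,37),.045),('green',*T(165,340),.045),('L',*T(45,210),.045),('R',*T(350,170),.045)):print(n,px('top1',u,v,z))
for p in(T(206,183),T(190,197),T(220,170)): print('depth bar',px('top1',*p))
```

```text
bar-far [ 0.56437129 -0.19650698  0.11000007] [0.00040652]
bar-near [ 0.44812701 -0.05581408  0.10321242] [0.00172203]
red rim [ 0.61196368 -0.15413585  0.042345  ] [0.00036555]
green rim [ 0.39952659 -0.10181827  0.04231664] [0.00067773]
barA [ 0.5638875  -0.19489337  0.118     ]
barB [ 0.44710498 -0.0550258   0.118     ]
red [ 0.61136206 -0.15379988  0.045     ]
green [ 0.40014383 -0.10148902  0.045     ]
L [ 0.49256212 -0.02059187  0.045     ]
R [ 0.51530034 -0.23475984  0.045     ]
depth bar [ 0.5055895  -0.12425329  0.11925078]
depth bar [ 0.49676607 -0.11379713  0.11646494]
depth bar [ 0.51375774 -0.13334715  0.1219513 ]
```

The red marker is on white, so I tilt to red. Triangulation puts the bar centre at (0.505, -0.126) with its top about 0.118, and the bar at about -50°. I'll move over it.

```bash
R='.03 -.0276 0 0 0 0;.06 -.0552 0 0 0 0;.09 -.0828 0 0 0 0;.12 -.1104 0 0 0 0;.15 -.138 0 0 0 0'
python3 steer.py '.03 -.0276 0 0 0 0;.06 -.0552 0 0 0 0;.09 -.0828 0 0 0 0;.12 -.1104 0 0 0 0;.15 -.138 0 0 0 0' 1.0
python3 steer.py '.03 -.0276 0 0 0 0;.06 -.0552 0 0 0 0;.09 -.0828 0 0 0 0;.12 -.1104 0 0 0 0;.15 -.138 0 0 0 0'
python3 steer.py '.03 -.0276 0 0 0 0;.06 -.0552 0 0 0 0;.09 -.0828 0 0 0 0;.12 -.1104 0 0 0 0;.15 -.138 0 0 0 0'
python3 steer.py '0 0 0 0 0 -.12;0 0 0 0 0 -.24;0 0 0 0 0 -.36;0 0 0 0 0 -.48;0 0 0 0 0 -.6'
python3 steer.py '0 0 0 0 0 -.12;0 0 0 0 0 -.24;0 0 0 0 0 -.36;0 0 0 0 0 -.48;0 0 0 0 0 -.6'
python3 steer.py '0 0 0 0 0 -.12;0 0 0 0 0 -.24;0 0 0 0 0 -.36;0 0 0 0 0 -.48;0 0 0 0 0 -.6'
python3 steer.py '0 0 0 0 0 -.1;0 0 0 0 0 -.186;0 0 0 0 0 -.186'
python3 - <<'E'
from h import *
shot('wrist','w1')
o=get_obs();print(o['clock'],o['tool_pos'],o['ee_rot'].round(4),o['joint_pos'])
E
```

```text
clock: 0.52
tool_pos: [0.2929, -0.4727, 0.2306]
ee_rot: [[0.961, 0.275, -0.0], [0.275, -0.961, 0.001], [0.0, -0.001, -1.0]]
ft_force: [0.8, -1.0, -0.6]
finger_gap: 1.0
grasp_force: 0.0
clock: 0.93
tool_pos: [0.3989, -0.2985, 0.2309]
ee_rot: [[0.961, 0.276, -0.0], [0.276, -0.961, 0.0], [-0.0, -0.0, -1.0]]
ft_force: [1.9, -0.2, -0.6]
finger_gap: 0.997
grasp_force: 0.0
clock: 1.35
tool_pos: [0.505, -0.1245, 0.231]
ee_rot: [[0.961, 0.276, -0.0], [0.276, -0.961, 0.0], [-0.0, -0.0, -1.0]]
ft_force: [0.7, -0.5, 0.2]
finger_gap: 1.003
grasp_force: 0.0
clock: 1.77
tool_pos: [0.5044, -0.1261, 0.2307]
ee_rot: [[0.632, 0.775, -0.001], [0.775, -0.632, 0.0], [-0.0, -0.001, -1.0]]
ft_force: [0.5, -0.1, 0.3]
finger_gap: 1.0
grasp_force: 0.0
clock: 2.18
tool_pos: [0.5042, -0.1264, 0.2307]
ee_rot: [[0.085, 0.996, -0.001], [0.996, -0.085, 0.0], [0.0, -0.001, -1.0]]
ft_force: [-0.3, 0.0, -0.4]
finger_gap: 1.002
grasp_force: 0.0
clock: 2.6
tool_pos: [0.5042, -0.1264, 0.2308]
ee_rot: [[-0.492, 0.87, -0.001], [0.87, 0.492, 0.0], [0.001, -0.001, -1.0]]
ft_force: [-0.1, -0.6, -0.1]
finger_gap: 1.001
grasp_force: 0.0
clock: 2.85
tool_pos: [0.5043, -0.1264, 0.2308]
ee_rot: [[-0.642, 0.767, -0.001], [0.767, 0.642, 0.0], [0.001, -0.0, -1.0]]
ft_force: [-0.3, 0.1, -0.0]
finger_gap: 1.001
grasp_force: 0.0
2.9 [ 0.50430227 -0.12640375  0.2308295 ] [[-6.390e-01  7.692e-01 -9.000e-04]
 [ 7.692e-01  6.390e-01  4.000e-04]
 [ 9.000e-04 -4.000e-04 -1.000e+00]] [-4.40916368e-01 -5.79405895e-02  1.95392600e+00  2.38625170e-05
  1.24658710e+00 -1.13410401e+00]
```

View pics/w1.png

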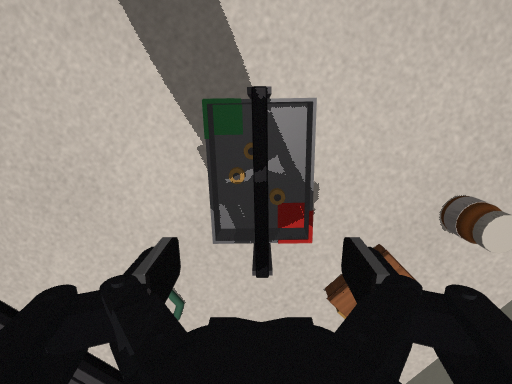

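Wrist view: the bar runs from (259,90) to (262,275), centred between the fingers at column 261. The red corner is at lower right (295,225), and the spacers are at (251,151), (237,176) and (277,198). I'll check the bar in world coordinates and its height.

Run:
```python
from h import *
for u,v in((258.5,94),(262,270)): print(px('w1',u,v,.118),px('w1',u,v))
for v in(140,180,220): print(px('w1',260.5,v),px('w1',260.5,v,.118))
```

```text
[ 0.44704202 -0.06031275  0.118     ] [ 0.44701679 -0.06028812  0.11753391]
[ 0.56185833 -0.19243212  0.118     ] [ 0.56170654 -0.19225384  0.1183839 ]
[ 0.47404514 -0.08986391  0.11726016] [ 0.47400707 -0.08981755  0.118     ]
[ 0.49824269 -0.11880691  0.11788345] [ 0.49822565 -0.11878639  0.118     ]
[ 0.52465365 -0.15039872  0.11737275] [ 0.52449739 -0.15021111  0.118     ]
```

Bar top is 0.118 m and its centre (0.5045, -0.126), so the tool is aligned. Descend 0.142 and grip.

```bash
python3 steer.py '0 0 .035 0 0 0;0 0 .07 0 0 0;0 0 .1 0 0 0;0 0 .125 0 0 0;0 0 .142 0 0 0'
python3 steer.py '0 0 0 0 0 0;0 0 0 0 0 0' 
python3 steer.py '0 0 0 0 0 0;0 0 0 0 0 0;0 0 0 0 0 0;0 0 0 0 0 0;0 0 0 0 0 0' 0.0 110
python3 steer.py '0 0 0 0 0 0;0 0 0 0 0 0;0 0 0 0 0 0;0 0 0 0 0 0;0 0 0 0 0 0'
python3 steer.py '0 0 0 0 0 0;0 0 0 0 0 0;0 0 0 0 0 0;0 0 0 0 0 0;0 0 0 0 0 0'
```

```text
clock: 3.32
tool_pos: [0.5027, -0.1257, 0.086]
ee_rot: [[-0.638, 0.77, -0.004], [0.77, 0.638, 0.002], [0.004, -0.002, -1.0]]
ft_force: [-0.9, -0.0, -0.5]
finger_gap: 0.996
grasp_force: 0.0
clock: 3.48
tool_pos: [0.5039, -0.1262, 0.0885]
ee_rot: [[-0.639, 0.769, -0.002], [0.769, 0.639, 0.001], [0.002, -0.001, -1.0]]
ft_force: [0.3, -0.0, -0.2]
finger_gap: 0.999
grasp_force: 0.0
clock: 3.9
tool_pos: [0.5051, -0.1267, 0.0903]
ee_rot: [[-0.64, 0.768, 0.002], [0.768, 0.64, -0.001], [-0.002, 0.001, -1.0]]
ft_force: [0.2, -0.4, 0.8]
finger_gap: 0.296
grasp_force: 0.0
clock: 4.32
tool_pos: [0.5049, -0.1268, 0.0901]
ee_rot: [[-0.64, 0.768, 0.001], [0.768, 0.64, -0.0], [-0.001, 0.0, -1.0]]
ft_force: [-1.6, 0.2, 6.1]
finger_gap: 0.145
grasp_force: 108.2
clock: 4.73
tool_pos: [0.5049, -0.1268, 0.0901]
ee_rot: [[-0.64, 0.768, 0.0], [0.768, 0.64, -0.0], [-0.001, 0.0, -1.0]]
ft_force: [-2.3, 0.2, 5.7]
finger_gap: 0.144
grasp_force: 108.2
```

```bash
python3 steer.py '0 0 -.01 0 0 0;0 0 -.025 0 0 0;0 0 -.045 0 0 0;0 0 -.065 0 0 0;0 0 -.085 0 0 0'
python3 steer.py '0 0 -.02 0 0 0;0 0 -.04 0 0 0;0 0 -.06 0 0 0;0 0 -.075 0 0 0;0 0 -.08 0 0 0'
python3 steer.py '0 0 0 0 0 0;0 0 0 0 0 0;0 0 0 0 0 0'
python3 steer.py '0 0 0 .024 .032 0;0 0 0 .048 .064 0;0 0 0 .072 .096 0;0 0 0 .096 .128 0;0 0 0 .12 .16 0'
python3 steer.py '0 0 0 .024 .032 0;0 0 0 .048 .064 0;0 0 0 .072 .096 0;0 0 0 .096 .128 0;0 0 0 .12 .16 0'
python3 steer.py '0 0 0 .024 .032 0;0 0 0 .048 .064 0;0 0 0 .072 .096 0;0 0 0 .096 .128 0;0 0 0 .12 .16 0'
python3 steer.py '0 0 0 .018 .024 0;0 0 0 .03 .04 0;0 0 0 .03 .04 0;0 0 0 .03 .04 0;0 0 0 .03 .04 0'
python3 - <<'E'
from h import *
for n in('top','side','wrist'): shot(n,n+'2')
a=cv2.imread('pics/top2.png')[120:270,230:430]; b=cv2.imread('pics/side2.png')[60:210,210:410];f=lambda i:cv2.resize(i,None,fx=2,fy=2,interpolation=cv2.INTER_CUBIC)
w=cv2.resize(cv2.imread('pics/wrist2.png'),(400,300));g=np.vstack([np.hstack([f(a),f(b)]),np.hstack([w,w*0])])
cv2.imwrite('pics/m2.png',np.clip(g*1.4,0,255).astype('uint8'));print(get_obs()['joint_pos'])
E
```

```text
clock: 5.15
tool_pos: [0.5034, -0.1259, 0.1736]
ee_rot: [[-0.64, 0.768, -0.003], [0.768, 0.64, 0.002], [0.003, -0.001, -1.0]]
ft_force: [-0.0, -0.3, -4.0]
finger_gap: 0.139
grasp_force: 107.5
clock: 5.57
tool_pos: [0.5051, -0.1267, 0.2563]
ee_rot: [[-0.64, 0.768, 0.003], [0.768, 0.64, -0.001], [-0.003, 0.001, -1.0]]
ft_force: [-0.2, 0.1, -4.3]
finger_gap: 0.142
grasp_force: 107.5
clock: 5.82
tool_pos: [0.5036, -0.126, 0.2521]
ee_rot: [[-0.64, 0.768, -0.004], [0.768, 0.64, 0.002], [0.004, -0.002, -1.0]]
ft_force: [-0.5, -0.6, -3.4]
finger_gap: 0.138
grasp_force: 107.4
clock: 6.23
tool_pos: [0.5042, -0.1263, 0.2525]
ee_rot: [[-0.624, 0.756, -0.197], [0.764, 0.643, 0.047], [0.162, -0.121, -0.979]]
ft_force: [0.8, 0.0, -3.4]
finger_gap: 0.142
grasp_force: 107.5
clock: 6.65
tool_pos: [0.5045, -0.1264, 0.2525]
ee_rot: [[-0.578, 0.721, -0.382], [0.753, 0.652, 0.091], [0.314, -0.235, -0.92]]
ft_force: [-0.6, 0.7, -5.0]
finger_gap: 0.145
grasp_force: 107.5
clock: 7.07
tool_pos: [0.5048, -0.1265, 0.2524]
ee_rot: [[-0.504, 0.666, -0.551], [0.735, 0.665, 0.131], [0.453, -0.339, -0.824]]
ft_force: [-0.3, -0.6, -4.0]
finger_gap: 0.145
grasp_force: 107.6
clock: 7.48
tool_pos: [0.5046, -0.1265, 0.254]
ee_rot: [[-0.482, 0.649, -0.588], [0.73, 0.669, 0.139], [0.484, -0.363, -0.796]]
ft_force: [-0.2, -0.2, -3.5]
finger_gap: 0.141
grasp_force: 107.6
[-0.39363394  0.29883205  1.61212525 -0.10187784  1.87169272 -1.08654091]
```

View pics/m2.png

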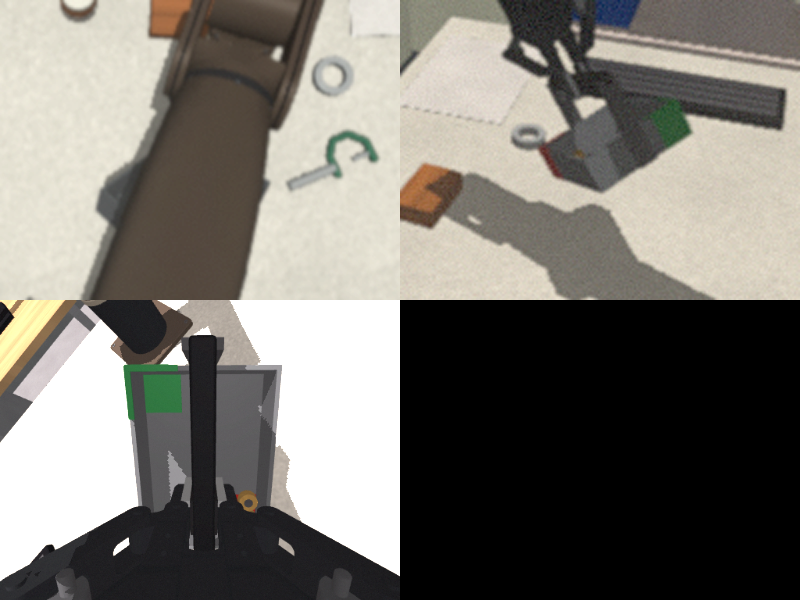

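The tote is tilted by about 37° towards red. Wrist view: one spacer is visible at (248,502) in the composite. The other two are hidden by the fingers near the red corner. I'll map that spacer into the tote frame and project the corner into the side view.

Run:
```python
from h import *
o=get_obs();R=np.array(o['ee_rot']);Q=R@np.diag([1,-1,-1]);O=np.array(o['tool_pos'])-Q[:,2]*.0901
print('clock',o['clock'],'red z',(O+Q@[-.086,-.061,.004])[2])
def proj(f,p):
    a=np.load(f'pics/{f}.npz');c=a['R'].T@(O+Q@p-a['t']);c=a['K']@c;return c[:2]/c[2]
a=np.load('pics/wrist2.npz');w=a['R']@np.linalg.inv(a['K'])@[48+200-0,0,1] if 0 else a['R']@np.linalg.inv(a['K'])@[248*1.28,202*1.28,1]
n=Q[:,2];t=((O+n*.016-a['t'])@n)/(w@n);print('spacer tote',Q.T@(a['t']+w*t-O))
for f in('side2','wrist2'):
  for p in([-.086,-.061,.004],[-.075,-.05,.016],[.086,.061,.004],[-.09,-.065,.045]):print(f,p,proj(f,p))
i=cv2.imread('pics/side2.png')[95:165,270:365];i=cv2.resize(i,None,fx=6,fy=6,interpolation=cv2.INTER_CUBIC)
j=cv2.imread('pics/wrist2.png')[180:384,200:380];j=cv2.resize(j,(371,420))
cv2.imwrite('pics/c3.png',np.clip(np.hstack([i[:, :429],j])*2.,0,255).astype('uint8'))
```

```text
clock 7.6333 red z 0.1223058982240153
spacer tote [-0.05282235 -0.05068396  0.016     ]
side2 [-0.086, -0.061, 0.004] [287.93964445 145.98435491]
side2 [-0.075, -0.05, 0.016] [290.3654487  140.50646967]
side2 [0.086, 0.061, 0.004] [353.13409287 125.40866489]
side2 [-0.09, -0.065, 0.045] [279.05415144 134.00646605]
wrist2 [-0.086, -0.061, 0.004] [323.72410067 283.28825829]
wrist2 [-0.075, -0.05, 0.016] [315.30905334 280.48880079]
wrist2 [0.086, 0.061, 0.004] [182.92274029  93.23921675]
wrist2 [-0.09, -0.065, 0.045] [339.42399369 316.94531631]
```

View pics/c3.png

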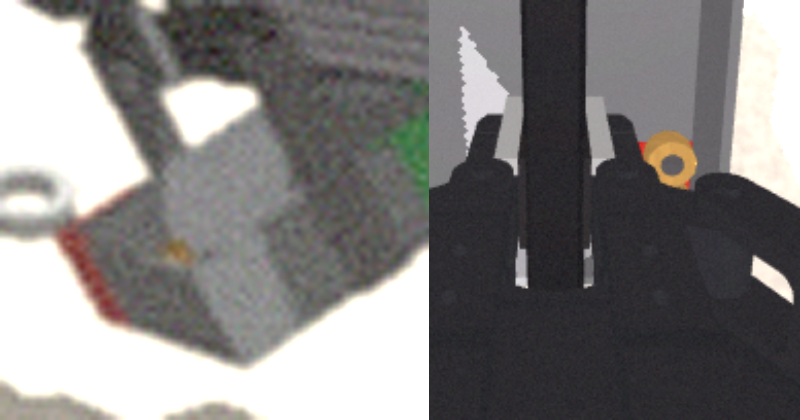

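Run:
```python
from h import *
o=get_obs();R=np.array(o['ee_rot']);Q=R@np.diag([1,-1,-1]);O=np.array(o['tool_pos'])-Q[:,2]*.0901
def proj(f,p):
    a=np.load(f'pics/{f}.npz');c=a['R'].T@(O+Q@p-a['t']);c=a['K']@c;return (c[:2]/c[2]).round(1)
for p in([-.075,-.05,.016],[-.053,-.05,.016],[-.075,-.028,.016],[-.075,0,.016],[-.075,.03,.016],[-.075,.05,.016],[-.09,.065,.045],[-.09,.065,0],[-.086,-.061,.045]):print(p,proj('side2',p),proj('wrist2',p))
print('axis up in tool',R.T@[0,0,1])
```

```text
[-0.075, -0.05, 0.016] [290.4 140.5] [315.3 280.5]
[-0.053, -0.05, 0.016] [292.9 141.3] [316.7 258.7]
[-0.075, -0.028, 0.016] [297.  136.1] [291.1 280.5]
[-0.075, 0, 0.016] [305.4 130.6] [260.2 280.5]
[-0.075, 0.03, 0.016] [314.3 124.6] [227.2 280.5]
[-0.075, 0.05, 0.016] [320.3 120.7] [205.2 280.5]
[-0.09, 0.065, 0.045] [317.9 108.4] [181. 317.]
[-0.09, 0.065, 0] [325.2 122.5] [193.9 284.5]
[-0.086, -0.061, 0.045] [280.7 133.3] [334.9 312.8]
axis up in tool [ 0.48336496 -0.36259514 -0.79679551]
```

The side spot at (300,137) fits a spacer at tote (-0.075,-0.025), and the other lies at (-0.053,-0.051). Both would be resting against a third in the corner. To confirm it, I'll turn the tilted tote about the vertical so the side camera looks into it.

```bash
python3 steer.py '0 0 0 .048 -.036 -.08;0 0 0 .097 -.073 -.16;0 0 0 .145 -.109 -.24;0 0 0 .193 -.145 -.319;0 0 0 .242 -.181 -.398'
python3 steer.py '0 0 0 .048 -.036 -.08;0 0 0 .097 -.073 -.16;0 0 0 .145 -.109 -.24;0 0 0 .193 -.145 -.319;0 0 0 .193 -.145 -.319'
python3 steer.py '0 0 0 0 0 0;0 0 0 0 0 0;0 0 0 0 0 0;0 0 0 0 0 0;0 0 0 0 0 0'
python3 - <<'E'
from h import *
shot('side','side3')
o=get_obs();R=np.array(o['ee_rot']);Q=R@np.diag([1,-1,-1]);O=np.array(o['tool_pos'])-Q[:,2]*.0901
a=np.load('pics/side3.npz')
def proj(p):
    c=a['K']@(a['R'].T@(O+Q@p-a['t']));return c[:2]/c[2]
c=proj([-.086,-.061,.004]);x,y=int(c[0])-50,int(c[1])-50
for p in([-.086,-.061,.004],[-.075,-.05,.016],[-.053,-.05,.016],[-.075,-.028,.016]):print(p,((proj(p)-[x,y])*6).round())
i=cv2.imread('pics/side3.png')[y:y+95,x:x+110];cv2.imwrite('pics/c4.png',np.clip(cv2.resize(i,None,fx=6,fy=6,interpolation=cv2.INTER_CUBIC)*1.8,0,255).astype('uint8'));print(o['clock'],o['joint_pos'],abs(o['qvel']).max())
E
```

```text
clock: 8.05
tool_pos: [0.5047, -0.1264, 0.2546]
ee_rot: [[-0.775, 0.245, -0.583], [0.406, 0.899, -0.162], [0.484, -0.362, -0.796]]
ft_force: [-1.1, -0.8, -3.6]
finger_gap: 0.141
grasp_force: 107.6
clock: 8.47
tool_pos: [0.5038, -0.1248, 0.2545]
ee_rot: [[-0.871, -0.123, -0.475], [0.073, 0.925, -0.374], [0.485, -0.36, -0.797]]
ft_force: [0.2, 0.2, -4.2]
finger_gap: 0.145
grasp_force: 107.7
clock: 8.88
tool_pos: [0.5047, -0.1269, 0.2542]
ee_rot: [[-0.871, -0.119, -0.476], [0.078, 0.925, -0.373], [0.485, -0.362, -0.796]]
ft_force: [0.0, -0.4, -4.4]
finger_gap: 0.143
grasp_force: 107.6
[-0.086, -0.061, 0.004] [304. 300.]
[-0.075, -0.05, 0.016] [315. 261.]
[-0.053, -0.05, 0.016] [357. 252.]
[-0.075, -0.028, 0.016] [322. 220.]
8.9333 [-0.21660477  0.19981516  1.73250025 -0.48715953  1.6493625  -1.73894226] 0.012254578429643942
```

View pics/c4.png

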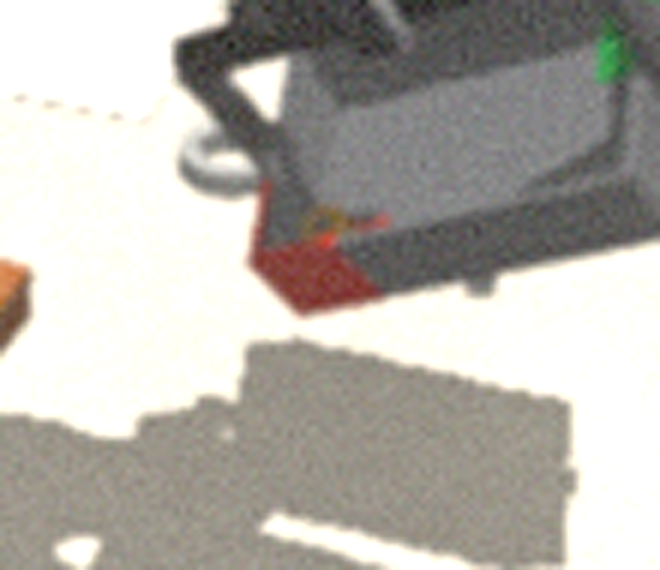

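The view looks into the tote. The floor is clear, with one spacer at (325,218), which is tote (-0.075,-0.028). Another was seen earlier at (-0.053,-0.05), so the third can only be in the hidden corner between them. The tote is at rest, so I'm handing in.

```bash
python3 -c "
from cell import env, capture, calibration, get_obs
print(env.hand_in())"
```

```text
the job is handed in; nothing more can be done
None
```

I handed the job in with the tote held up by its bar, at rest and tilted about 37° towards the red corner, because the red marker stands on the white place; two spacers were seen there, the third was hidden but should lie in the corner between them, and no verdict came back.

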